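# Check the shop scale with its pull knob

## Task

Run the morning check on the green counter scale: pull the red knob straight up until it snaps out and stays there, so that the needle swings over, then push it fully home again and let go. Leave the black knob pushed in and the white knob pulled out, as they are.

Things in the scene. Friction and masses are not known exactly. Their poses are not given: they have to be found in the camera images.
- red_grip (a point): centre of the red knob's head (moves with it): an upright cylinder 30 mm across, 26 mm high, its underside 16 mm above the flat deck when in, over a 4 mm thick bezel 44 mm across; the deck is 70 mm above the counter. z is up, the way it is pulled; the row of three knobs runs along y, 90 mm apart, colour order varies; a pan, top 102 mm above the counter, begins 73 mm off on the +x side.
- red_knob (a joint): how far the red knob is pulled up, in m: 0 fully in (as at the start), 0.022 fully out, with a stop at each end. An over-centre mechanism holds it at either end: about 5 to 6 N starts it moving, and past the middle it snaps to the other end by itself. The needle of the scale's dial turns with it.
- black_knob (a joint): the same for the black knob, alike in form and in the same row; it starts fully in (0).
- white_knob (a joint): the same for the white knob, alike in form and in the same row; it starts fully out (0.022), its head 22 mm higher than the others.

How it is judged:
By the outcome, as a careful person would: the job done as asked, in the order asked, and still so for the second after the job is handed in, with the robot touching nothing.
It also fails if it takes over 26 s, if anything falls off the work surface, if the arm or the gripper's body presses on something with over 40 N, if the wrist force passes 120 N, or if a joint passes its speed limit or range.

## Robot

A 6-joint arm with a two-finger parallel gripper is mounted at the origin on the work surface. World frame = base frame: x ahead of the robot, y to its left, z up, the work surface at z = 0. Lengths are in m, angles in degrees, forces in N, time in s.
With the tool pointing down it reaches from about 0.3 to 0.775 m from the base axis. Payload 14.6 kg.
Tool frame: the origin (TCP) lies on the centre line of the jaws, within the pads' length; the fingertips stand 22 mm ahead of it and the grasp point (between the pads) lies 3 mm ahead of it; z points along the fingers, y is the direction in which the jaws open and shut (so a half turn about z gives the same grasp; the last joint's range is limited). The gripper opens to 85 mm and grips with 20 to 120 N. Pads are 22 mm wide; open, the fingers measure 114 mm over their backs; the gripper's body (76 mm by 85 mm) begins 54 mm behind the grasp point. The pads swing forward as they close: fully open they stand 13 mm farther back than shut.
Start: joints at [72.846, 17.183, 87.147, -0, 75.671, -3.816], TCP at [0.127, 0.535, 0.227] pointing down, gripper open.
Joint ranges: [-173.82, 173.82], [-45.26, 126.66], [13.44, 144.39], [-59.66, 239.66], [0, 175.72], [-146.38, 146.38]. Speed limits (degrees/s): [127.2, 127.2, 147.25, 180, 180, 180].

## Interface

Orientations are given as a 3x3 rotation matrix whose columns are the frame's x, y, z axes.
In Python, from cell import bot, cams gives the robot as it stands.
- The arm moves only by the tool arm_command, never from a script. Its argument "steps" is a list of rows, each a list of 2 entries, a list of its own where there are three numbers: the shift along the world's x, y, z as a fraction of full scale, then the turn, a rotation vector about the world's x, y, z as a fraction of full scale. A call has 1 to 12 rows; each row is the pose to reach, as a shift and turn from the pose commanded when the call began; what a row does not reach only later rows make up. Full scale, the value 1, is 100 cm for a shift and pi/2 rad for a turn. A row lasts 1/8 s, in which the tool goes at most 62.5 mm and 10.7 degrees, less where a joint would pass 70% of its speed; a pose out of reach is approached as far as the arm can. A call with a number of a shift or a turn outside -1 to 1 is refused whole. A call with a gripper value outside its range is refused whole. "jaw" is the opening, from 0 (shut) to 1 (fully open), set as the call begins (left out, the last holds). The fingers move at their own pace and stop on an object; the grip force is fixed at half the most. Time passes only in rows, so rows that repeat a pose let the fingers close. It gives the time, the measured TCP pose, the force and the opening at its end, in the units of the state.
- bot.observe(): the state, without advancing time (a new reading comes with each control period).
- cams.grab_frame(name): name is "scene" or "top"; returns a dict with "frame" (480x640x3 uint8, red, green, blue), "camera_matrix" (3x3 intrinsics, pixels), "k1" (the pictures are not rectified: a ray, as slopes to the right and down, at radius r is drawn at 1 + k1 r^2 times it, then the intrinsics apply), "view" (4x4, takes a point from world to camera coordinates). Camera axes: x right, y down, z forward; pixel columns grow to the right and rows downward; lengths in m; the calibration is good to about 2 mm. A picture is of the moment at which its call begins. There is no depth.
- bot.sign_off(): hands the job in, once; it reports no verdict.
The state is a dict: "time": time; "qpos": joint angles; "dq": joint speeds; "effort": joint torques, N m; "tool_pos": TCP position; "ee_rot": TCP orientation; "force": force on the tool from outside, world axes, zero at the start; "torque": the same for the moment, N m; "width": finger opening in m.
Only numpy, scipy, OpenCV 4.12 (cv2) and the standard library are available. Lean on these libraries where they do the work, as an engineer would, in place of code of your own. Each camera call takes 0.05 s, during which the arm holds its last target. There are 200 camera calls.

## Working session

There is one attempt and no reset: what is moved stays moved. The work goes in short steps, Python scripts to look and compute and a tool call to move; the robot and the scene stay as the last step left them, time stands still between calls to the robot, and variables do not carry over. Pictures are saved under pics/ and viewed, about 8 in all and at most 12, crops included, and the job is handed in when it is done.

Besides the shell and the picture viewer there is one more tool, called in YAML: its name, and indented under it one key for each argument. arm_command: Moves the arm, as the interface text tells. Shift numbers are shares of 100 cm and turn numbers shares of pi/2 rad, none past 1 either way. Its arguments: {"type":"object","properties":{"steps":{"type":"array"},"jaw":{"type":"number"}},"required":["steps"]}

```bash
mkdir -p pics; cat > h.py <<'E'
import numpy as np, cv2
from cell import bot, cams
def grab(n,f):
    d=cams.grab_frame(n); cv2.imwrite(f'pics/{f}.png',d['frame'][:,:,::-1]); 
    np.savez(f'pics/{f}.npz',**d); return d
def ray(d,u,v):
    K=np.array(d['camera_matrix']);k=float(d['k1'])
    p=np.array([(u-K[0,2])/K[0,0],(v-K[1,2])/K[1,1]])
    s=cv2.undistortPoints(np.array([[[u,v]]],float),K,np.array([k,0,0,0.]))[0,0]
    V=np.array(d['view']);R=V[:3,:3];o=-R.T@V[:3,3]
    return o,R.T@np.array([s[0],s[1],1])
def at_z(d,u,v,z):
    o,r=ray(d,u,v); return o+r*(z-o[2])/r[2]
def proj(d,P):
    V=np.array(d['view']);return cv2.projectPoints(np.array(P,float).reshape(-1,1,3),cv2.Rodrigues(V[:3,:3])[0],V[:3,3],np.array(d['camera_matrix']),np.array([float(d['k1']),0,0,0]))[0][:,0]
E
python3 - <<'E'
from h import *
a=grab('top','top1');b=grab('scene','sc1')
for d in(a,b):
    V=d['view'];print(-V[:3,:3].T@V[:3,3],V[2,:3],d['camera_matrix'][0,0],d['k1'])
print(bot.observe())
E
```

```text
[0.5080983  0.01788026 0.78644556] [ 0.09971626  0.03928718 -0.99424   ] 567.5553024463683 -0.1163927896376252
[ 0.91205698 -0.01380423  0.6445977 ] [-0.58020787  0.07811858 -0.81071346] 493.1470444122591 -0.08907542965070224
{'time': 0.1, 'qpos': array([ 7.28449154e+01,  1.72136843e+01,  8.71768146e+01,  1.21692419e-03,
        7.56710299e+01, -3.81572853e+00]), 'dq': array([-0.10548135, -0.10725011, -0.02602085, -0.02589481,  0.05916497,
        0.03176538]), 'effort': array([ 2.47998621e-03, -5.44381821e+01, -3.62364006e+01, -2.03619788e-07,
        3.15460107e-03,  3.61986750e-06]), 'tool_pos': array([0.12682725, 0.53495488, 0.22676567]), 'ee_rot': array([[-9.73019393e-01,  2.30723098e-01, -3.36414152e-04],
       [ 2.30723325e-01,  9.73018863e-01, -1.02003450e-03],
       [ 9.19917966e-05, -1.07013194e-03, -9.99999423e-01]]), 'force': array([ 0.70159417, -0.94333148, -0.34034482]), 'torque': array([ 0.00829918, -0.01016368, -0.00244578]), 'width': 0.08506009690256516}
```

View pics/top1.png

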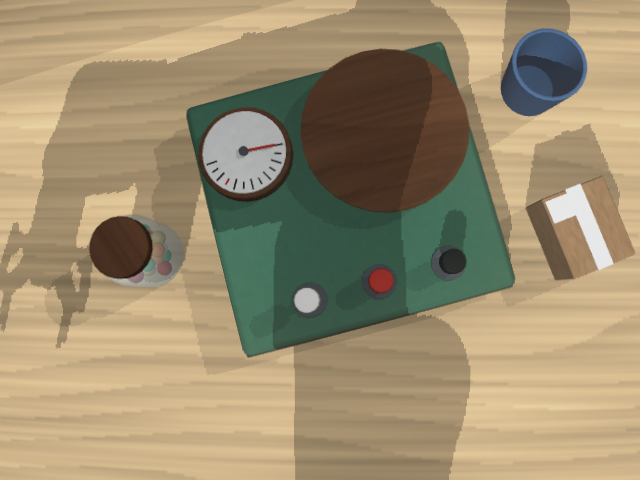

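View pics/sc1.png

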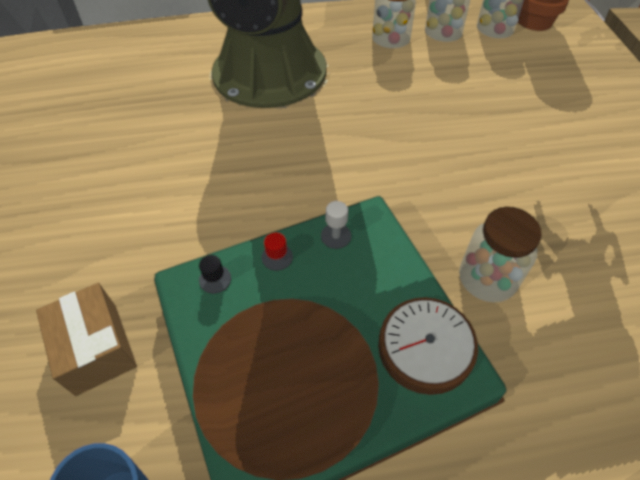

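The top view shows white at (307,300), red at (381,281) and black at (452,261), with the row slanted about 15°. The needle is at (262,148). The scene view shows red at (276,246). Next I'll measure red and the row direction.

```bash
cat > m.py <<'E'
from h import *
from scipy.optimize import least_squares
def load(f): return dict(np.load(f'pics/{f}.npz'))
def redc(d,box):
    im=d['frame'].astype(int);m=((im[:,:,0]>90)&(im[:,:,1]<60)&(im[:,:,2]<60)).astype(np.uint8)
    x0,y0,x1,y1=box;k=np.zeros_like(m);k[y0:y1,x0:x1]=m[y0:y1,x0:x1];return k
def cyl(c,r,z0,z1):
    t=np.linspace(0,2*np.pi,40);return np.array([[c[0]+r*np.cos(a),c[1]+r*np.sin(a),z] for z in(z0,z1) for a in t])
def cen(d,c,z0=.086):
    h=cv2.convexHull(proj(d,cyl(c,.015,z0,z0+.026)).astype(np.float32));m=cv2.moments(h);return np.array([m['m10'],m['m01']])/m['m00'],m['m00']
E
python3 - <<'E'
from m import *
a,b=load('top1'),load('sc1')
obs=[]
for d,box in((a,(350,255,410,310)),(b,(255,225,300,265))):
    k=redc(d,box);m=cv2.moments(k,True);o=np.array([m['m10'],m['m01']])/m['m00'];obs.append(o);print(o,m['m00'])
    x0=at_z(d,*o,.1)
    s=least_squares(lambda c:cen(d,c)[0]-o,x0[:2]);print('xy',s.x,'area',cen(d,s.x)[1])
s=least_squares(lambda c:np.r_[cen(a,c,c[2])[0]-obs[0],cen(b,c,c[2])[0]-obs[1]],[*x0[:2],.086]);print('xyz0',s.x)
print('white',at_z(a,306.5,299.5,.134),'red',at_z(a,381,280.5,.112),'black',at_z(a,453,261,.112))
print('deck corners',[at_z(a,u,v,.07)[:2].round(3) for u,v in((188,110),(442,43),(514,283),(248,356))])
E
```

```text
[380.90063425 280.30021142] 473.0
xy [ 0.52926049 -0.02491097] area 523.2321856017224
[274.78197065 244.79454927] 477.0
xy [ 0.52908272 -0.02420177] area 566.0251734615304
xyz0 [ 0.52922842 -0.02456237  0.08615261]
white [0.505695   0.06207731 0.134     ] red [ 0.5287637  -0.02455066  0.112     ] black [ 0.55233289 -0.11014682  0.112     ]
deck corners [array([0.754, 0.228]), array([ 0.845, -0.11 ]), array([ 0.528, -0.195]), array([0.434, 0.139])]
```

Both views agree: red is at (0.529, -0.0246), with its underside at 0.086. The knob spacing measures 89–90 mm and the scale is yawed about 15°. I'll open the jaws along the scale's x, away from the neighbouring knobs, and partly closed to clear the pan.

arm_command:
  steps:
    - [[0.402,-0.559,-0.03],[0,0,-0.684]]
    - [[0.402,-0.559,-0.03],[0,0,-0.684]]
    - [[0.402,-0.559,-0.03],[0,0,-0.684]]
    - [[0.402,-0.559,-0.03],[0,0,-0.684]]
    - [[0.402,-0.559,-0.03],[0,0,-0.684]]
    - [[0.402,-0.559,-0.03],[0,0,-0.684]]
    - [[0.402,-0.559,-0.03],[0,0,-0.684]]
    - [[0.402,-0.559,-0.03],[0,0,-0.684]]
    - [[0.402,-0.559,-0.03],[0,0,-0.684]]
    - [[0.402,-0.559,-0.03],[0,0,-0.684]]
    - [[0.402,-0.559,-0.03],[0,0,-0.684]]
    - [[0.402,-0.559,-0.03],[0,0,-0.684]]
  jaw: 0.6

```text
time: 1.6
tool_pos: [0.5298, -0.0268, 0.1961]
ee_rot: [[-0.257, 0.966, -0.002], [0.966, 0.257, -0.0], [0.0, -0.002, -1.0]]
force: [-0.6, 0.5, -0.3]
width: 0.0514
```

arm_command:
  steps:
    - [[0,0,-0.02],[0,0,0]]
    - [[0,0,-0.03],[0,0,0]]
    - [[0,0,-0.03],[0,0,0]]

```text
time: 1.98
tool_pos: [0.5285, -0.0233, 0.1669]
ee_rot: [[-0.261, 0.965, -0.001], [0.965, 0.261, 0.0], [0.001, -0.001, -1.0]]
force: [-0.1, -0.7, 1.4]
width: 0.0512
```

```bash
python3 - <<'E'
from h import *
b=grab('scene','sc2')
c=b['frame'][130:330,150:420,::-1];cv2.imwrite('pics/sc2c.png',cv2.resize(c,None,fx=2.8,fy=2.8))
print(bot.observe()['tool_pos'],bot.observe()['time'])
E
```

```text
[ 0.52878216 -0.02340914  0.16753609] 2.025
```

View pics/sc2c.png

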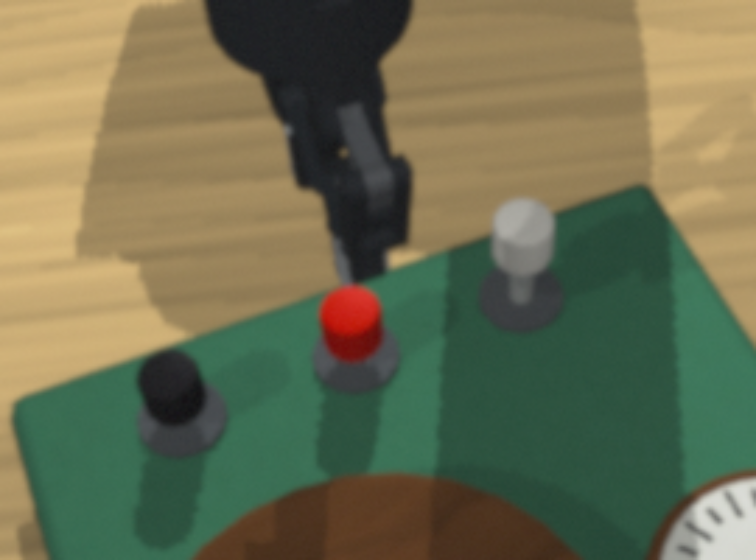

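The crop shows the gripper aligned above red, which is at crop (350,320), with the fingers in line and nothing blocking. Descending now, then closing.

arm_command:
  steps:
    - [[0,-0.001,-0.025],[0,0,0]]
    - [[0,-0.001,-0.045],[0,0,0]]
    - [[0,-0.001,-0.058],[0,0,0]]
    - [[0,-0.001,-0.063],[0,0,0]]
    - [[0,-0.001,-0.063],[0,0,0]]

```text
time: 2.65
tool_pos: [0.5291, -0.0248, 0.1046]
ee_rot: [[-0.261, 0.965, 0.0], [0.965, 0.261, -0.0], [-0.0, 0.0, -1.0]]
force: [-0.6, -0.0, -0.2]
width: 0.0512
```

arm_command:
  steps:
    - [[0,0,0],[0,0,0]]
    - [[0,0,0],[0,0,0]]
    - [[0,0,0],[0,0,0]]
    - [[0,0,0],[0,0,0]]
    - [[0,0,0],[0,0,0]]
  jaw: 0

```text
time: 3.28
tool_pos: [0.5289, -0.025, 0.1054]
ee_rot: [[-0.261, 0.965, 0.0], [0.965, 0.261, -0.0], [-0.0, 0.0, -1.0]]
force: [-6.3, -1.3, 9.6]
width: 0.025
```

```bash
python3 - <<'E'
from h import *
b=grab('scene','sc3');a=grab('top','top3')
c=b['frame'][180:290,190:350,::-1];e=a['frame'][200:330,300:480,::-1]
c=cv2.resize(c,(400,300));e=cv2.resize(e,(400,300));cv2.imwrite('pics/c3.png',np.hstack([c,e]))
s=bot.observe();print(s['tool_pos'],s['width'],s['force'])
E
```

```text
[ 0.52889345 -0.02499174  0.1053765 ] 0.02499592717623585 [-6.15731874 -0.8034483   8.66848637]
```

View pics/c3.png

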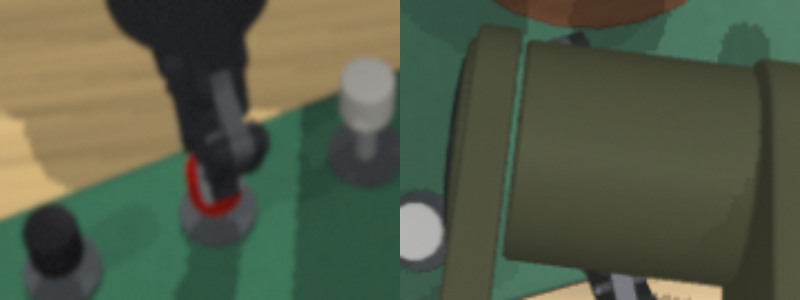

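The crop shows red clasped between the pads, head visible on both sides of the finger. The 25 mm width and +9 N fit the pads swinging forward against the stop as they closed. Pulling up.

arm_command:
  steps:
    - [[0,0,0.004],[0,0,0]]
    - [[0,0,0.008],[0,0,0]]
    - [[0,0,0.012],[0,0,0]]
    - [[0,0,0.016],[0,0,0]]
    - [[0,0,0.02],[0,0,0]]
    - [[0,0,0.022],[0,0,0]]
    - [[0,0,0.022],[0,0,0]]

```text
time: 4.25
tool_pos: [0.5289, -0.0249, 0.1272]
ee_rot: [[-0.261, 0.965, 0.0], [0.965, 0.261, -0.0], [-0.0, 0.0, -1.0]]
force: [-7.0, -1.7, 4.8]
width: 0.025
```

```bash
python3 - <<'E'
from h import *
b=grab('scene','sc4')
c=b['frame'][180:390,190:490,::-1];cv2.imwrite('pics/c4.png',cv2.resize(c,(780,546)))
s=bot.observe();print(s['tool_pos'],s['width'],s['force'])
E
```

```text
[ 0.52885889 -0.02494695  0.1271274 ] 0.024786219525976882 [-6.7860527  -2.71756704  4.88820437]
```

View pics/c4.png

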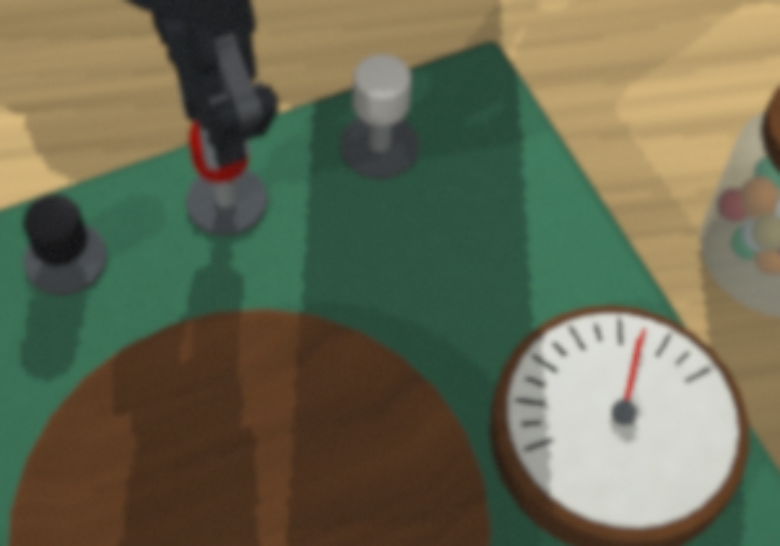

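Red is raised with its stem visible, and the needle has swung to about crop (640,335). The +4.8 N suggests the knob is still pushing up just short of the stop. I'll raise a bit more, let go, and check that it stays out.

arm_command:
  steps:
    - [[0,0,0.001],[0,0,0]]
    - [[0,0,0.002],[0,0,0]]
    - [[0,0,0.002],[0,0,0]]

```text
time: 4.68
tool_pos: [0.5286, -0.0249, 0.1277]
ee_rot: [[-0.261, 0.965, -0.001], [0.965, 0.261, 0.0], [0.0, -0.001, -1.0]]
force: [-0.5, -3.0, -12.5]
width: 0.025
```

arm_command:
  steps:
    - [[0,0,0],[0,0,0]]
    - [[0,0,0],[0,0,0]]
    - [[0,0,0],[0,0,0]]
    - [[0,0,0],[0,0,0]]
    - [[0,0,0],[0,0,0]]
  jaw: 0.6

```text
time: 5.3
tool_pos: [0.5289, -0.0248, 0.1284]
ee_rot: [[-0.261, 0.965, 0.0], [0.965, 0.261, -0.0], [-0.0, 0.0, -1.0]]
force: [-0.4, 0.5, -0.5]
width: 0.0513
```

```bash
python3 - <<'E'
from h import *
b=grab('scene','sc5')
c=b['frame'][180:390,190:490,::-1];cv2.imwrite('pics/c5.png',cv2.resize(c,(780,546)))
s=bot.observe();print(s['tool_pos'],s['width'],s['force'])
E
```

```text
[ 0.52891051 -0.02483167  0.12832683] 0.051363817501454044 [0.04072344 0.5787192  0.51771352]
```

View pics/c5.png

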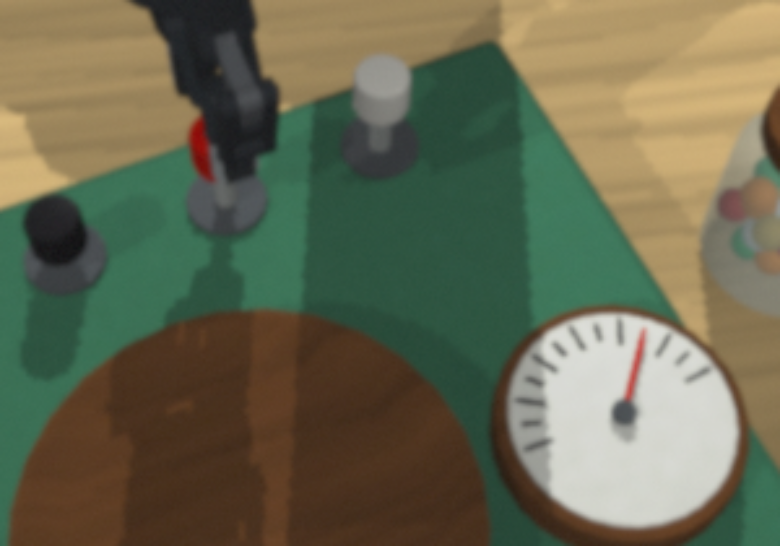

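Free of the gripper, red stays out and the needle holds at crop (643,330). The −12.5 N before release showed it was against the upper stop. Now I'll regrip and push it home.

arm_command:
  steps:
    - [[0,0,0],[0,0,0]]
    - [[0,0,0],[0,0,0]]
    - [[0,0,0],[0,0,0]]
    - [[0,0,0],[0,0,0]]
    - [[0,0,0],[0,0,0]]
  jaw: 0

```text
time: 5.98
tool_pos: [0.529, -0.0249, 0.1285]
ee_rot: [[-0.261, 0.965, 0.001], [0.965, 0.261, -0.0], [-0.0, 0.0, -1.0]]
force: [-0.2, -0.2, 4.6]
width: -0.0001
```

arm_command:
  steps:
    - [[0,0,-0.004],[0,0,0]]
    - [[0,0,-0.008],[0,0,0]]
    - [[0,0,-0.012],[0,0,0]]
    - [[0,0,-0.016],[0,0,0]]
    - [[0,0,-0.02],[0,0,0]]
    - [[0,0,-0.023],[0,0,0]]
    - [[0,0,-0.024],[0,0,0]]
    - [[0,0,-0.024],[0,0,0]]

```text
time: 6.98
tool_pos: [0.5296, -0.0249, 0.1078]
ee_rot: [[-0.261, 0.965, 0.003], [0.965, 0.261, -0.0], [-0.001, 0.003, -1.0]]
force: [-17.4, 2.1, 43.1]
width: 0.0002
```

The jaws shut to 0, so the head isn't between them. Looking before doing anything else.

```bash
python3 - <<'E'
from h import *
b=grab('scene','sc6')
c=b['frame'][180:390,190:490,::-1];cv2.imwrite('pics/c6.png',cv2.resize(c,(780,546)))
s=bot.observe();print(s['tool_pos'],s['width'],s['force'])
E
```

```text
[ 0.52962999 -0.02487369  0.10782948] 0.00014729047874995646 [-18.25197647   1.02319571  43.17732427]
```

View pics/c6.png

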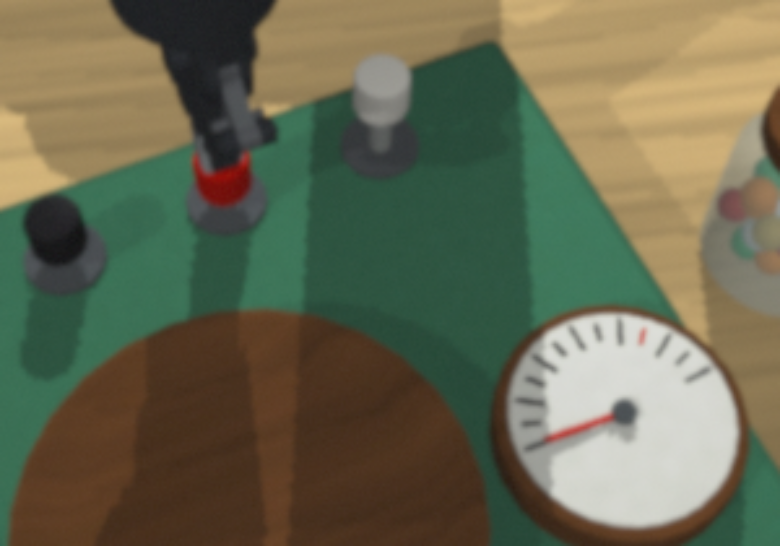

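Red is home and the needle is back at crop (545,440), with the shut fingertips resting on the head's top. Lifting straight off.

arm_command:
  steps:
    - [[0,0,0.003],[0,0,0]]
    - [[0,0,0.008],[0,0,0]]
    - [[0,0,0.02],[0,0,0]]
    - [[0,0,0.05],[0,0,0]]
    - [[0,0,0.1],[0,0,0]]
    - [[-0.1,0,0.15],[0,0,0]]
    - [[-0.1,0,0.15],[0,0,0]]
    - [[-0.1,0,0.15],[0,0,0]]
    - [[-0.1,0,0.15],[0,0,0]]

```text
time: 8.15
tool_pos: [0.4292, -0.0249, 0.2544]
ee_rot: [[-0.26, 0.965, 0.001], [0.965, 0.26, -0.0], [-0.0, 0.0, -1.0]]
force: [0.5, -0.1, -0.5]
width: 0.0
```

```bash
python3 - <<'E'
from m import *
b=grab('scene','sc7')
c=b['frame'][180:390,190:490,::-1];cv2.imwrite('pics/c7.png',cv2.resize(c,(780,546)))
s=bot.observe();print(s['time'],s['tool_pos'],s['width'],s['force'])
for d in (load('sc1'),b):
    m=cv2.moments(redc(d,(255,205,300,268)),True);print(m['m10']/m['m00'],m['m01']/m['m00'],m['m00'])
E
```

```text
8.2 [ 0.42932819 -0.02486049  0.25393532] -9.784981667637262e-05 [ 0.43495828 -0.02416975  0.26863554]
274.7819706498952 244.79454926624737 477.0
274.78713968957874 245.60088691796008 451.0
```

View pics/c7.png

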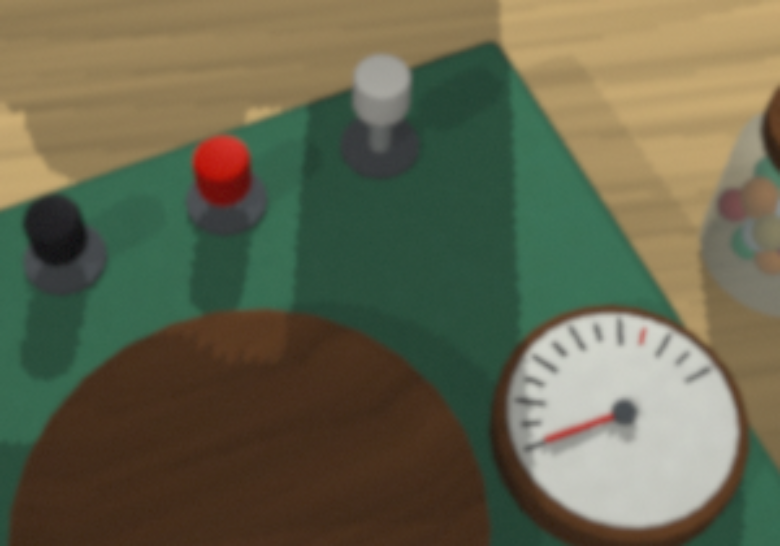

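Red is down, black is in, white is out, and the gripper is clear. One numeric comparison with the start picture, then I'll sign off.

```bash
python3 - <<'E'
from m import *
a,b=[load(f)['frame'] for f in('sc1','sc7')]
for n,(x0,y0,x1,y1) in dict(black=(192,250,235,295),red=(258,228,295,270),white=(318,195,358,250),needle=(388,335,436,360)).items():
    p=[cv2.cvtColor(i[y0:y1,x0:x1],7).astype(np.float32) for i in(a,b)]
    print(n,cv2.phaseCorrelate(*p,cv2.createHanningWindow(p[0].shape[::-1],cv2.CV_32F)))
bot.sign_off()
E
```

```text
black ((0.4836734267323912, 0.4574418404362497), 1.0883997067110038)
red ((-0.36976348365872624, 0.38057568495313276), 0.7576692008972168)
white ((0.06877448303387368, -0.01851777223750517), 0.9530430626869202)
needle ((0.5484482042223711, 0.7509003881987173), 0.7232617100079854)
the job is handed in; nothing more can be done
```

The morning check is done and handed in at about 8.2 s of the 26 s allowed. I pulled the red knob up until it hit the upper stop, at −12.5 N, and the needle swung over. I then let go, and both knob and needle stayed put. After that I pushed red fully home with the shut fingertips and lifted clear.

- **Final check:** the last picture shows red in, the needle back at its starting mark, black in and white out. Each of these areas matches the start picture to within about 1 pixel. The lighting differs a little because the arm's shadow moved. Force on the tool was about 0 N.
- **Not as planned:** when I regripped red, the jaws closed to 0 instead of onto the head. I don't know whether the knob snapped in as the jaws closed or on the way down. The push home was on top of the head with shut fingertips rather than in a grip, peaking at about 43 N of measured wrist force. That is below the 120 N wrist limit.
- **Unexplained reading:** the first grip read 25 mm across the 30 mm head.

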